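# Pin the drawbar tongue with a linchpin and lock its ring

### The arm

A 6-joint arm with a two-finger parallel gripper is mounted at the origin on the work surface. World frame = base frame: x ahead of the robot, y to its left, z up, the work surface at z = 0. Lengths are in mm, angles in rad, forces in N, time in s.
With the tool pointing down it reaches from about 275 to 850 mm from the base axis. Payload 19 kg.
Tool frame: the origin (TCP) lies midway between the tips of the shut fingers; the grasp point (between the pads) lies 19 mm behind it; z points along the fingers, x is the direction in which the jaws open and shut, and the axes are right-handed (so a half turn about z gives the same grasp; the last joint's range is limited). The gripper opens to 85 mm and grips with 20 to 120 N. Pads are 22 mm wide; open, the fingers measure 114 mm over their backs; the gripper's body (76 mm by 85 mm) begins 54 mm behind the grasp point. The pads swing forward as they close: fully open they stand 13 mm farther back than shut.
Start: joints at [-0.134, 0.15, 1.437, -0, 1.554, -0.134], TCP at [574.97, -0.016, 231.267] pointing down, gripper open.
Joint ranges: [-2.8, 2.8], [-0.68, 2.1], [0.12, 2.68], [-1.39, 4.53], [0.16, 2.79], [-2.81, 2.81]. Speed limits (rad/s): [1.89, 1.89, 2.22, 3.01, 3.01, 3.01].

### API

Orientations are given as a unit quaternion [w, x, y, z].
In Python, from plant import ctrl, vision gives the robot as it stands.
- The arm moves only by the tool arm_command, never from a script. Its argument "deltas" is text: rows parted by semicolons, each of 7 numbers parted by spaces: the turn, a rotation vector about the world's x, y, z in rad, then the shift along the world's x, y, z in cm, then the opening, from 0 (shut) to 1 (fully open). A call has 1 to 5 rows; each row is the pose to reach, as a shift and turn from the pose commanded when the call began; what a row does not reach only later rows make up. A row lasts 1/8 s, in which the tool goes at most 62.5 mm and 10.7 degrees, less where a joint would pass 70% of its speed; a pose out of reach is approached as far as the arm can. A call with a gripper value outside its range is refused whole. The fingers move at their own pace and stop on an object; "grip_force" is the grip in N (left out, the last holds). Time passes only in rows, so rows that repeat a pose let the fingers close. It gives the time, the measured TCP pose, the force and the opening at its end, in the units of the state.
- ctrl.sense(): the state, without advancing time (a new reading comes with each control period).
- vision.get_image(name): name is "scene" or "side" or "wrist"; returns the picture (420x560x3 uint8, red, green, blue); there is no depth.
- vision.camera_info(name): a dict with "fx", "fy", "cx", "cy" (pixels), "view" (4x4, takes a point from world to camera coordinates). Camera axes: x right, y down, z forward; pixel columns grow to the right and rows downward; lengths in mm; the calibration is good to about 2 mm. A picture is of the moment at which its call begins: read the wrist's pose just before it. camera_info takes no time and is no camera call; for the wrist camera it gives the pose at the moment of the call.
- ctrl.sign_off(): hands the job in, once; it reports no verdict.
The state is a dict: "t": time; "joint_pos": joint angles; "qvel": joint speeds; "tau": joint torques, N m; "eef_pos": TCP position; "orientation": TCP orientation; "wrist_force": force on the tool from outside, world axes, zero at the start; "ft_torque": the same for the moment, N m; "finger_gap": finger opening in mm.
Only numpy, scipy, OpenCV 4.12 (cv2) and the standard library are available. Lean on these libraries where they do the work, as an engineer would, in place of code of your own. Each camera call takes 0.05 s, during which the arm holds its last target.

### The job

Take the red-headed linchpin out of the wooden stand and push it down through the hole in the steel drawbar tongue until its collar sits on the tongue, with the brass ring pointing to the tongue's free end; the tongue has been left pulled out by an unknown amount, so feel gently for the hole. Then swing the sprung ring down round the end of the tongue until it snaps shut under the pin's end, never forcing pin or ring, and let go. Leave everything else on the bench where it is.

Things in the scene. Friction and masses are not known exactly. Their poses are not given: they have to be found in the camera images.
- hitch: Blue steel block (86 x 64 mm, top 104 mm above the bench) bolted down on a dark base plate; a bright steel tongue sticks out of its front face. Origin: on the bench straight below the centre of that face; x points out of the face along the tongue, z up. The tongue is 30 mm wide (y -15 to 15 mm) and 24 mm thick, its top at z = 95 mm. Over 25 N between linchpin and hitch is forcing.
- tongue_root (a point): Where the tongue's top centre line meets the block's face (95 mm above the hitch's origin); does not move with the tongue. A round through hole, 14 mm wide, lies on this centre line 18 mm before the tongue's free end. How far the tongue is pulled out is NOT reported and varies: hole centre 55 to 91 mm out along the hitch's x, free end 73 to 109 mm. It stays so (45 N to slide it).
- tongue (a joint): How far the tongue has sunk, m (0 at rest, -0.012 at its stop). It rides on a spring: pressed from above it starts to sink at about 3 N, then gives 0.8 N per mm for 12 mm, then is solid; it rises when relieved. So a pin end drawn along it under a few N drops into the hole and is caught by the hole's wall.
- linchpin: Linchpin, about 0.18 kg with its ring (varies): steel pin 12 mm in diameter, 52 mm long under a 24 mm collar, its last 3 mm tapering to 11 mm; above, a red block head. Origin: on the axis at the collar's underside; z up, x towards where the open ring points. Starts upright in the stand, collar on its top, 64 mm above the bench.
- pin_head (a point): Point on the linchpin's axis in the red head, 30 mm above its origin. The head is 16 mm thick (linchpin x), 24 mm wide (y), its top 40 mm above the origin. Best gripped across its 16 mm thickness at this height: with fingertips at least 12 mm above the origin they clear the ring.
- pin_end (a point): The lower end of the linchpin, 52 mm below its origin on the axis.
- ring_bow (a point): Middle of the far bow of the ring (wire 8 mm thick), 66 mm from its hinge along the ring's x. To swing the ring, follow the bow down and inwards on this 66 mm arc; pushed only straight down it slips away. Over 25 N of gripper on ring is forcing.
- ring: Brass D-shaped ring on the linchpin, 60 mm wide outside, 44 inside. Origin on its hinge, 7 mm above the linchpin's origin; x towards the bow. Starts level (open) along linchpin +x; shut it hangs straight down (stop at 90 deg) round the tongue, bow under the pin's end. Over-centre spring: it resists with about 4 N at the bow, fading to nothing 42 deg down, then snaps shut by itself.
- stand: Wooden pin stand 170 (x) x 56 (y) x 64 mm high, bolted down, with two 15 mm holes, 57 mm deep, 50 mm either side of its centre along x; one holds the linchpin, the other a plain clevis pin. Origin: centre of its underside.
- clevis_pin: Bystander: plain steel clevis pin, no ring, 12 mm diameter with a brass-coloured head 22 mm across and 14 mm high; origin under the head. Stands in the other hole of the stand.
- hex_bolt: Bystander: large hex bolt standing on its 30 mm head, 88 mm tall; origin under the head.
- washer: Bystander: steel washer 48 mm across, 6 mm thick, lying flat; origin under its centre.
- carton: Bystander: cardboard box 120 x 90 x 70 mm; origin under its centre.
- screwdriver: Bystander: screwdriver lying flat.
- oil_can: Bystander: yellow plastic bottle, 56 mm across, 130 mm tall; origin under its centre.
There are look-alikes about, which are no part of the job. Leave any orange, pink or purple look-alike of the linchpin alone.

How it is judged (in metres and radians):
On the way, in this order (a step that is already met when the one before it is completed fails the run):
1. the linchpin is down through the tongue with its collar on it, ring still open (z of linchpin in the frame of hitch below 0.098 m and z of pin_end in the frame of hitch above 0.025 m and y of linchpin in the frame of hitch between -0.004 and 0.004 m and x of linchpin in the frame of hitch between 0.051 and 0.095 m and angle between linchpin's own z axis and vertical below 0.15 rad and angle between ring's own z axis and vertical below 0.5 rad), for 0.2 s.
2. the ring is swung shut under the pin's end (angle between ring's own z axis and vertical above 1.4 rad), for 0.2 s.
At the end, for the whole second after the job is handed in: Linchpin upright (0.15 rad) in the tongue's hole: axis within 4 mm of the centre line, 51 to 95 mm from the block's face, collar within 3 mm of the tongue's unloaded top, its x within 0.45 rad of the tongue's line; ring shut (over 1.4 rad down), bow below the tongue; at rest (z of linchpin in the frame of hitch below 0.098 m and z of pin_end in the frame of hitch above 0.025 m and y of linchpin in the frame of hitch between -0.004 and 0.004 m and x of linchpin in the frame of hitch between 0.051 and 0.095 m and angle between linchpin's own z axis and vertical below 0.15 rad and angle between ring's own z axis and vertical above 1.4 rad and z of ring_bow in the frame of hitch below 0.055 m and angle between the x axis of linchpin and the x axis of hitch, either way round below 0.45 rad and linear speed of linchpin below 0.02 m/s); the robot touches nothing.
It fails at once if the linchpin is forced: over 25 N between it and the hitch (contact force between linchpin and hitch above 25 N).
It fails at once if the ring is forced: over 25 N between gripper and ring (contact force between the fingers and ring above 25 N).
It fails at once if the clevis pin is taken from its hole or another bystander is moved by more than 30 mm (distance of any of clevis_pin, hex_bolt, washer, carton, screwdriver, oil_can from where it was at the start of the episode above 0.03 m).
It also fails if it takes over 70 s, if anything falls off the work surface, if the arm or the gripper's body presses on something with over 40 N, if the wrist force passes 120 N, or if a joint passes its speed limit or range.

## Working session

There is one attempt and no reset: what is moved stays moved. The work goes in short steps, Python scripts to look and compute and a tool call to move; the robot and the scene stay as the last step left them, time stands still between calls to the robot, and variables do not carry over. Pictures are saved under pics/ and viewed, and the job is handed in when it is done.

Besides the shell and the picture viewer there is one more tool, called after ">>>" in YAML: its name, and indented under it one key for each argument. arm_command: Moves the arm, as the interface text tells. Its arguments: {"type":"object","properties":{"deltas":{"type":"string"},"grip_force":{"type":"number"}},"required":["deltas"]}

```bash
mkdir -p pics; ls
python3 - <<'E'
from plant import ctrl, vision
import cv2, numpy as np
s=ctrl.sense(); print({k:np.round(v,3).tolist() for k,v in s.items()})
for n in ["scene","side","wrist"]:
    ci=vision.camera_info(n); im=vision.get_image(n)
    cv2.imwrite(f"pics/{n}0.png",im[:,:,::-1]); print(n,ci["fx"],ci["cx"],ci["cy"],np.round(ci["view"],3).tolist())
E
```

```text
pics
{'t': 0.0, 'joint_pos': [-0.134, 0.151, 1.438, -0.0, 1.554, -0.134], 'qvel': [0.001, 0.001, -0.001, -0.002, -0.001, 0.0], 'tau': [0.0, -71.306, -57.086, -0.0, 0.009, 0.0], 'eef_pos': [574.769, 0.013, 230.704], 'orientation': [-0.0, 1.0, -0.0, -0.001], 'wrist_force': [-0.288, 0.597, 1.028], 'ft_torque': [-0.059, 0.04, -0.024], 'finger_gap': 85.791}
scene 423.54355008786297 278.87612850549755 209.67523615169537 [[0.634, 0.773, -0.018, -331.853], [0.613, -0.516, -0.598, -268.173], [-0.472, 0.368, -0.801, 1283.271], [0.0, 0.0, 0.0, 1.0]]
side 414.5518273408885 279.5281311230805 207.5172954320795 [[-0.931, -0.366, -0.011, 507.652], [-0.27, 0.706, -0.655, 183.054], [0.247, -0.606, -0.756, 880.78], [0.0, 0.0, 0.0, 1.0]]
wrist 300.9496701639097 278.46054786934064 208.58035228915617 [[1.0, -0.0, 0.0, -575.568], [-0.0, -0.945, 0.326, -43.582], [0.0, -0.326, -0.945, 379.932], [0.0, 0.0, 0.0, 1.0]]
```

View pics/scene0.png

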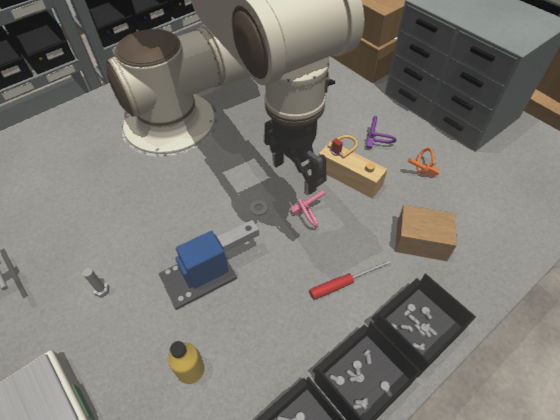

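View pics/side0.png

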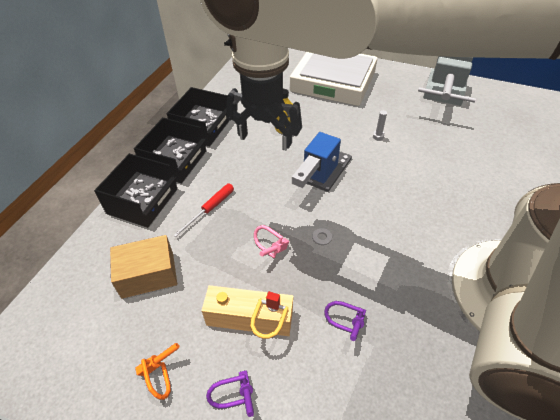

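View pics/wrist0.png

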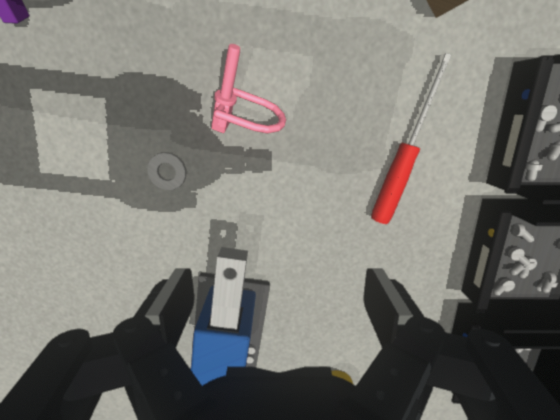

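The red head at side (273,300) / scene (338,146) is in the stand. The pink, purple and orange ones lie on the bench and are look-alikes. The wrist view shows the tongue with its hole near (230,273).

```bash
cat > h.py <<'E'
import cv2, numpy as np
from plant import ctrl, vision
def ray(ci,u,v):
    V=np.array(ci["view"]);R=V[:3,:3];o=-R.T@V[:3,3]
    d=R.T@np.array([(u-ci["cx"])/ci["fx"],(v-ci["cy"])/ci["fy"],1.]);return o,d/np.linalg.norm(d)
def onz(ci,u,v,z):
    o,d=ray(ci,u,v);return o+d*(z-o[2])/d[2]
def tri(rs):
    A=sum(np.eye(3)-np.outer(d,d) for o,d in rs);b=sum((np.eye(3)-np.outer(d,d))@o for o,d in rs)
    p=np.linalg.solve(A,b);return p,[np.linalg.norm((np.eye(3)-np.outer(d,d))@(p-o)) for o,d in rs]
def proj(ci,p):
    c=np.array(ci["view"])@np.append(p,1);return ci["fx"]*c[0]/c[2]+ci["cx"],ci["fy"]*c[1]/c[2]+ci["cy"]
def crop(im,x0,y0,x1,y1,k,name): cv2.imwrite("pics/"+name,cv2.resize(im[y0:y1,x0:x1],None,fx=k,fy=k,interpolation=cv2.INTER_CUBIC))
E
python3 - <<'E'
from h import *
s=cv2.imread("pics/side0.png");c=cv2.imread("pics/scene0.png");w=cv2.imread("pics/wrist0.png")
a=cv2.resize(s[270:345,190:310],None,fx=5,fy=5,interpolation=2)[:375,:600]
b=cv2.resize(c[125:200,310:400],None,fx=5,fy=5,interpolation=2)
cv2.imwrite("pics/c1.png",a);cv2.imwrite("pics/c2.png",b)
crop(w,180,200,280,380,3.3,"c3.png")
E
```

```text
(no output)
```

View pics/c1.png

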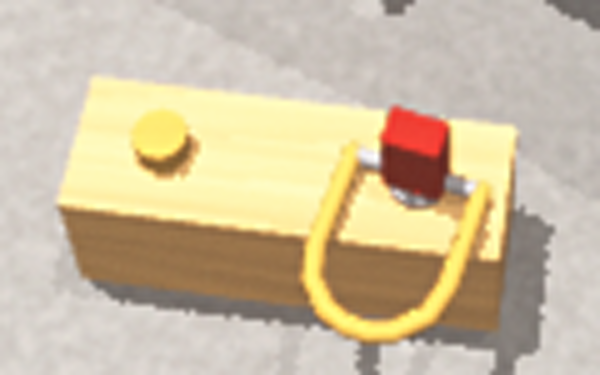

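View pics/c2.png

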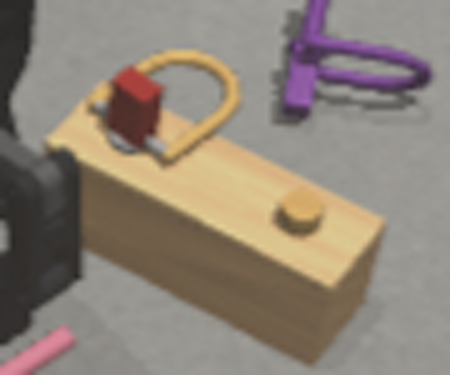

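View pics/c3.png

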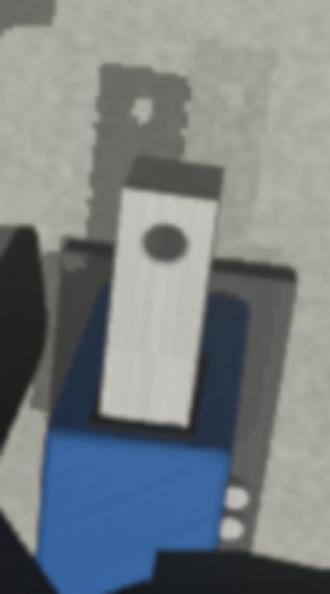

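The crops confirm it: a red head with a yellow ring, standing in the wooden stand (side 263–280, 291–310). The wooden stand's other hole holds the brass-headed clevis pin. Next I measure.

Run:
```python
from h import *
w=vision.camera_info("wrist");s=vision.camera_info("side");c=vision.camera_info("scene")
W=lambda x,y,z:onz(w,180+x/3.3,200+y/3.3,z)
S=lambda x,y,z:onz(s,190+x/5,270+y/5,z)
C=lambda x,y,z:onz(c,310+x/5,125+y/5,z)
r=lambda p:np.round(p,1).tolist()
print("tongue",[r(W(*p,95)) for p in[(123,188),(217,197),(190,428),(99,418)]],"hole",r(W(165,243,95)))
print("blocktop front",r(W(48,432,104)),r(W(228,452,104)))
print("side head top",[r(S(*p,104)) for p in [(394,106),(449,122),(440,150),(383,137)]])
print("scene head top",[r(C(*p,104)) for p in [(112,85),(132,68),(162,85),(145,102)]])
print("side stand top",[r(S(*p,64)) for p in[(93,77),(516,127),(499,261),(60,206)]])
print("scene stand top",[r(C(*p,64)) for p in[(48,142),(333,288),(384,222),(95,95)]])
print("hinge",r(S(352,150,71)),r(S(487,186,71)),r(C(97,104,71)),r(C(168,155,71)))
print("bow",r(S(378,330,71)),r(C(230,70,71)))
print("clevis top",r(S(161,132,78)),r(C(302,203,78)))
# tongue hole by mask
im=cv2.imread("pics/wrist0.png")
g=cv2.cvtColor(im,6)
sub=g[255:320,205:255]; m=(sub<120).astype(np.uint8)
n,l,st,ce=cv2.connectedComponentsWithStats(m)
for i in range(1,n):print(st[i],ce[i]+[205,255], r(onz(w,*(ce[i]+[205,255]),95)))
for nm,ci in(("side",s),("scene",c)):
    im=cv2.imread(f"pics/{nm}0.png");h=cv2.cvtColor(im,40)
    m=cv2.inRange(h,(0,150,90),(6,255,255))|cv2.inRange(h,(174,150,90),(180,255,255))
    n,l,st,ce=cv2.connectedComponentsWithStats(m)
    for i in range(1,n):
        if st[i][4]>30:print(nm,st[i],r(ce[i]))
```

```text
tongue [[512.1, -66.6, 95.0], [541.5, -69.8, 95.0], [529.0, -159.3, 95.0], [498.0, -155.1, 95.0]] hole [524.3, -86.4, 95.0]
blocktop front [483.0, -153.1, 104.0] [542.9, -161.4, 104.0]
side head top [[471.9, 239.0, 104.0], [450.3, 237.8, 104.0], [449.2, 249.7, 104.0], [470.8, 252.3, 104.0]]
scene head top [[456.2, 232.5, 104.0], [453.9, 248.7, 104.0], [472.5, 251.7, 104.0], [475.6, 236.8, 104.0]]
side stand top [[599.0, 249.8, 64.0], [433.5, 209.8, 64.0], [420.1, 264.7, 64.0], [584.4, 304.3, 64.0]]
scene stand top [[437.4, 209.2, 64.0], [601.0, 248.2, 64.0], [587.7, 299.9, 64.0], [428.1, 251.5, 64.0]]
hinge [487.8, 245.6, 71.0] [433.9, 241.0, 71.0] [438.5, 242.4, 71.0] [488.7, 244.7, 71.0]
bow [450.5, 308.7, 71.0] [465.6, 313.4, 71.0]
clevis top [557.5, 268.3, 78.0] [559.7, 266.9, 78.0]
[  0   0  43  65 639] [213.78716745 280.2629108 ] [506.5, -94.5, 95.0]
[ 19  13  12  11 108] [229.59259259 273.15740741] [523.9, -85.8, 95.0]
[ 33  23  17  42 579] [247.47495682 300.03972366] [541.6, -119.4, 95.0]
side [202 184  31  29 326] [217.6, 197.5]
side [266 292  14  18 180] [272.6, 299.9]
scene [333 139   9   6  32] [337.0, 141.6]
scene [311 275  42  22 359] [331.6, 285.2]
```

Measurements agree. The clevis pin is 100 mm from the linchpin, and the hole is 18 mm from the tongue's end and about 71.5 mm out. The linchpin is near (462,244) with its ring at about 94°. The tongue points at about 82°. I'll move above the pin, turning the jaws along the ring direction.

>>> arm_command:
  deltas: "0 0 0.17 -2 5 0 1; 0 0 0.34 -4 10 0 1; 0 0 0.51 -6 15 0 1; 0 0 0.68 -8 20 0 1; 0 0 0.85 -11.2 24.4 0 1"

```text
t: 0.78
eef_pos: [462.1, 245.5, 230.9]
orientation: [-0.0, 0.91, 0.415, -0.0]
wrist_force: [1.8, 0.6, 0.1]
finger_gap: 85.5
```

>>> arm_command:
  deltas: "0 0 0.17 0 0 0 1; 0 0 0.34 0 0 0 1; 0 0 0.51 0 0 0 1; 0 0 0.68 0 0 0 1; 0 0 0.79 0 0 0 1"

```text
t: 1.4
eef_pos: [462.9, 244.0, 231.1]
orientation: [-0.0, 0.681, 0.733, -0.0]
wrist_force: [0.3, 0.1, -0.6]
finger_gap: 86.1
```

```bash
cat > look.py <<'E'
from h import *
import sys
def look(n,tag):
    s=ctrl.sense();ci=vision.camera_info(n);im=vision.get_image(n)[:,:,::-1].copy()
    cv2.imwrite(f"pics/{tag}.png",im);np.save(f"pics/{tag}.npy",np.array([ci["fx"],ci["fy"],ci["cx"],ci["cy"],*np.array(ci["view"]).ravel()]))
    print(tag,round(s["t"],2),np.round(s["eef_pos"],1),np.round(s["orientation"],3),np.round(s["wrist_force"],1),round(s["finger_gap"],1))
def load(tag):
    a=np.load(f"pics/{tag}.npy");return dict(fx=a[0],fy=a[1],cx=a[2],cy=a[3],view=a[4:].reshape(4,4))
if __name__=="__main__":look(sys.argv[1],sys.argv[2])
E
python3 look.py wrist w1
```

```text
w1 1.4 [462.9 244.  231.1] [-0.     0.681  0.733 -0.   ] [ 0.3  0.1 -0.6] 86.1
```

View pics/w1.png

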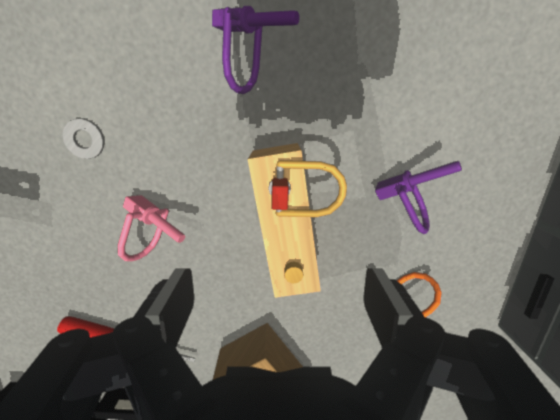

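Wrist view: red head at (281,193), ring bow at (346,189), aligned with the jaw axis.

Run:
```python
from look import *
ci=load("w1");im=cv2.imread("pics/w1.png");h=cv2.cvtColor(im,40)
m=cv2.inRange(h,(0,170,60),(6,255,255))|cv2.inRange(h,(174,170,60),(180,255,255));m[:150]=0;m[230:]=0;m[:,:240]=0;m[:,320:]=0
c=max(cv2.findContours(m,0,2)[0],key=cv2.contourArea);print(cv2.boundingRect(c),cv2.minAreaRect(c))
crop(im,240,140,360,230,6,"w1c.png")
```

```text
(272, 186, 16, 24) ((279.5, 197.5), (23.0, 15.0), 90.0)
```

View pics/w1c.png

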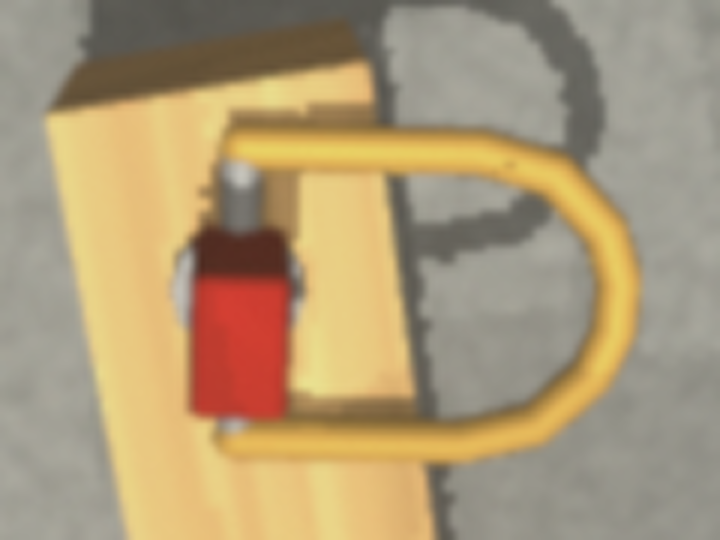

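Run:
```python
from look import *
ci=load("w1");P=lambda x,y,z:onz(ci,240+x/6,140+y/6,z)
r=lambda p:np.round(p,1).tolist()
for q in[(192,275),(290,275),(286,416),(190,414)]:print(r(P(*q,104)))
a,b=P(225,150,71),P(222,438,71)
print("legs near hinge",r(a),r(b),"legs far",r(P(490,150,71)),r(P(460,442,71)),"bow",r(P(620,292,71)))
print("yaw tool",np.degrees(2*np.arctan2(.733,.681)))
```

```text
[450.9, 235.4, 104.0]
[449.8, 250.4, 104.0]
[472.8, 251.7, 104.0]
[473.6, 236.6, 104.0]
legs near hinge [437.5, 239.4, 71.0] [489.2, 242.6, 71.0] legs far [434.2, 284.1, 71.0] [486.8, 285.0, 71.0] bow [457.2, 309.5, 71.0]
yaw tool 94.21221854367272
```

>>> arm_command:
  deltas: "0 0 -0.01 -0.1 0 -4 1; 0 0 -0.01 -0.1 -0.05 -8 1; 0 0 -0.01 -0.1 -0.05 -12 0.8; 0 0 -0.01 -0.1 -0.05 -14.5 0.6; 0 0 -0.01 -0.1 -0.05 -15.3 0.5"
  grip_force: 50

```text
t: 2.08
eef_pos: [461.3, 243.2, 76.9]
orientation: [-0.001, 0.686, 0.727, -0.001]
wrist_force: [0.8, -0.5, 0.6]
finger_gap: 42.6
```

>>> arm_command:
  deltas: "0 0 0 0 0 0 0.3; 0 0 0 0 0 0 0.1; 0 0 0 0 0 0 0.1; 0 0 0 0 0 0 0.1; 0 0 0 0 0 0 0"

```text
t: 2.7
eef_pos: [462.5, 243.7, 79.3]
orientation: [0.0, 0.686, 0.728, 0.001]
wrist_force: [-0.2, 0.5, 7.5]
finger_gap: 15.2
```

```bash
python3 look.py wrist w2; python3 look.py side s2;python3 - <<'E'
from h import *
crop(cv2.imread("pics/s2.png"),190,200,330,340,4,"s2c.png")
E
```

```text
w2 2.7 [462.5 243.7  79.3] [0.    0.686 0.728 0.001] [-0.2  0.5  7.5] 15.2
s2 2.75 [462.5 243.7  79.3] [0.    0.686 0.728 0.001] [-1.  -0.4  6.8] 15.0
```

View pics/s2c.png

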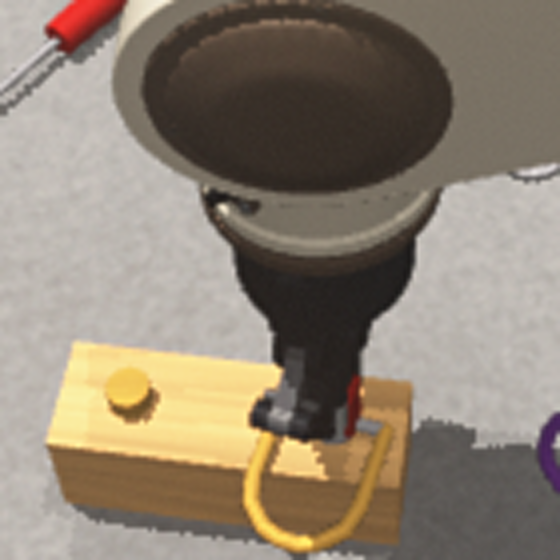

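View pics/w2.png

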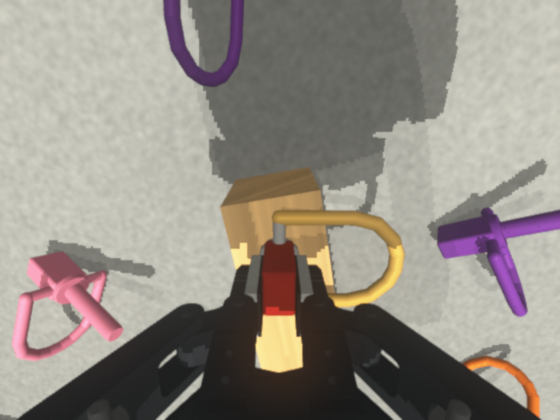

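Gripped (gap 15 mm), with the fingertips resting lightly at 7 N. I lift straight up.

>>> arm_command:
  deltas: "0 0 0 0 0 0.5 0; 0 0 0 0 0 2 0; 0 0 0 0 0 4.5 0; 0 0 0 0 0 8 0; 0 0 0 0 0 12 0"

```text
t: 3.42
eef_pos: [461.7, 243.4, 200.2]
orientation: [0.0, 0.686, 0.728, -0.0]
wrist_force: [1.0, 0.4, -1.5]
finger_gap: 14.9
```

```bash
python3 look.py wrist w3; python3 look.py side s3;python3 look.py scene c3
python3 - <<'E'
from h import *
crop(cv2.imread("pics/s3.png"),190,180,330,320,4,"s3c.png")
E
```

```text
w3 3.42 [461.7 243.4 200.2] [ 0.     0.686  0.728 -0.   ] [ 1.   0.4 -1.5] 14.9
s3 3.48 [463.2 244.  205.8] [0.002 0.686 0.728 0.003] [-0.4  0.7  5.6] 14.8
c3 3.52 [463.3 244.  203.6] [0.002 0.686 0.728 0.003] [ 0.2  0.6 -2.1] 15.4
```

View pics/s3c.png

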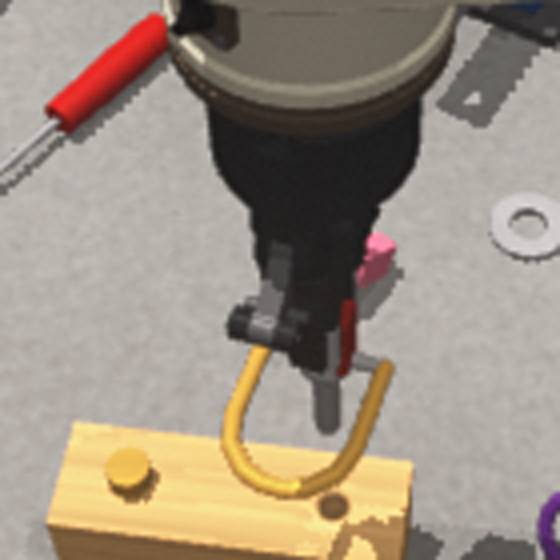

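View pics/w3.png

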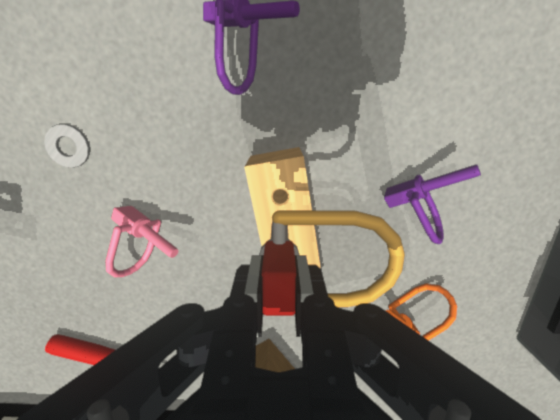

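View pics/c3.png

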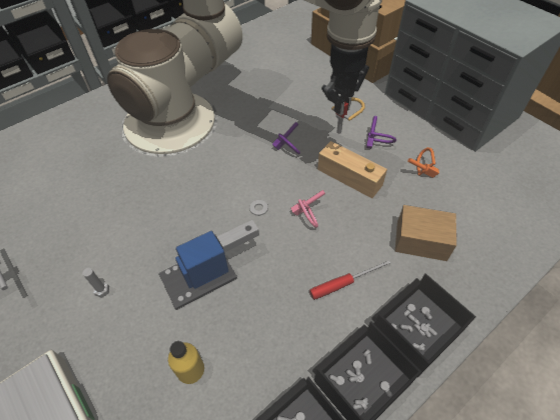

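The pin came out upright with its ring open. The scene view shows the empty wooden hole at (337,150) and the tongue's hole at (248,229). I cross-check the tongue hole in that view, then travel.

Run:
```python
from look import *
ci=load("c3");im=cv2.imread("pics/c3.png");crop(im,200,205,290,275,8,"c3c.png")
```

```text
(no output)
```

View pics/c3c.png

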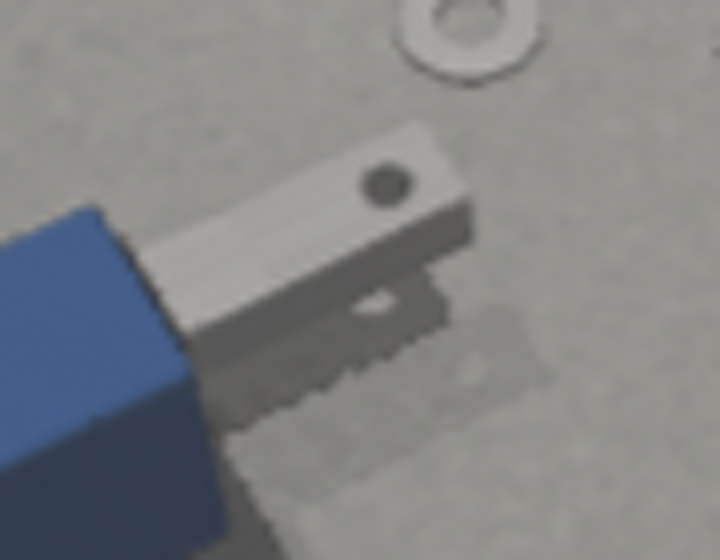

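>>> arm_command:
  deltas: "0 0 -0.04 1 -4 0 0; 0 0 -0.08 2 -9 0 0; 0 0 -0.12 3 -14 0 0; 0 0 -0.16 4 -19 0 0; 0 0 -0.2 4.5 -23 0 0"

```text
t: 4.2
eef_pos: [506.8, 11.6, 197.7]
orientation: [-0.0, 0.756, 0.655, -0.0]
wrist_force: [0.2, 0.6, -1.0]
finger_gap: 15.2
```

>>> arm_command:
  deltas: "0 0 0 0.8 -4 0 0; 0 0 0 1.5 -7 0 0; 0 0 0 1.7 -9 0 0; 0 0 0 1.7 -10 0 0; 0 0 0 1.7 -10 0 0"

```text
t: 4.82
eef_pos: [523.8, -86.4, 198.2]
orientation: [-0.0, 0.755, 0.655, -0.0]
wrist_force: [-0.8, -0.2, -1.7]
finger_gap: 15.2
```

```bash
python3 look.py wrist w4; python3 look.py scene c4; python3 look.py side s4
```

```text
w4 4.83 [523.8 -86.4 198.2] [-0.     0.755  0.655 -0.   ] [-0.8 -0.2 -1.7] 15.2
c4 4.88 [523.8 -86.  198.2] [-0.     0.755  0.656  0.   ] [-0.5  0.4 -1.6] 15.1
s4 4.92 [523.9 -85.8 198.3] [-0.     0.755  0.656  0.   ] [-0.7 -0.3 -2.2] 14.8
```

View pics/w4.png

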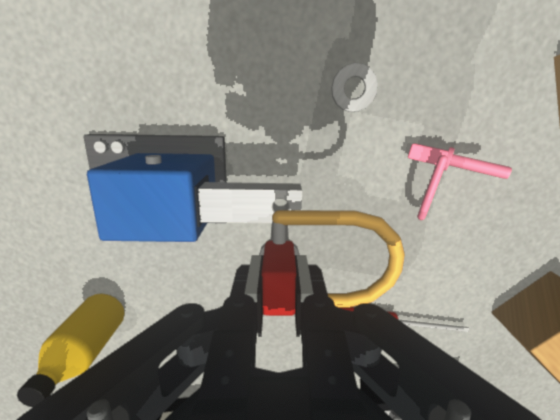

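View pics/c4.png

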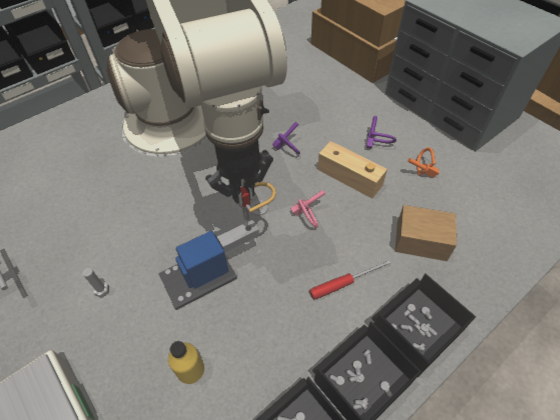

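View pics/s4.png

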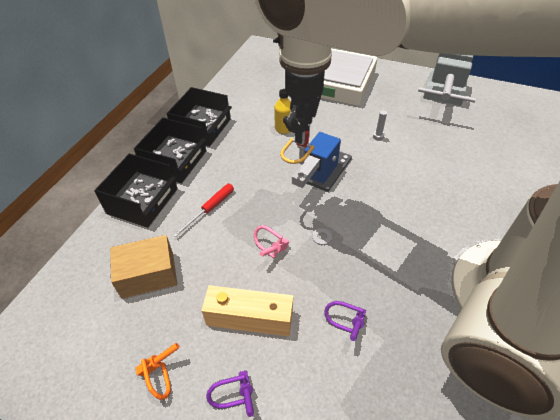

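Run:
```python
from look import *
c=load("c3");r=lambda p:np.round(p,1).tolist()
print("hole scene",r(onz(c,200+386/8,205+185/8,95)))
C=lambda x,y:onz(c,200+x/8,205+y/8,95)
print([r(C(*q)) for q in[(418,122),(468,190),(192,332),(147,248)]])
a=cv2.resize(cv2.imread("pics/c4.png")[175:255,210:290],None,fx=6,fy=6,interpolation=2)
b=cv2.resize(cv2.imread("pics/s4.png")[120:200,270:350],None,fx=6,fy=6,interpolation=2)[:, :320]
cv2.imwrite("pics/m4.png",np.hstack([a,b]))
# expected hole pix in side & pin end
for n in("s4","c4"):
    ci=load(n);print(n,proj(ci,[524,-86,95]),proj(ci,[523.5,-86,131]))
crop(cv2.imread("pics/w4.png"),190,160,330,260,5,"w4c.png")
```

```text
hole scene [524.5, -85.4, 95.0]
[[513.2, -65.9, 95.0], [540.2, -69.2, 95.0], [529.0, -153.4, 95.0], [499.3, -147.4, 95.0]]
s4 (np.float64(300.64705796403774), np.float64(173.45958865529371)) (np.float64(301.28319556019414), np.float64(162.4066190808593))
c4 (np.float64(247.92059988712873), np.float64(228.12882575706368)) (np.float64(246.48000405721058), np.float64(218.4315373099176))
```

View pics/m4.png

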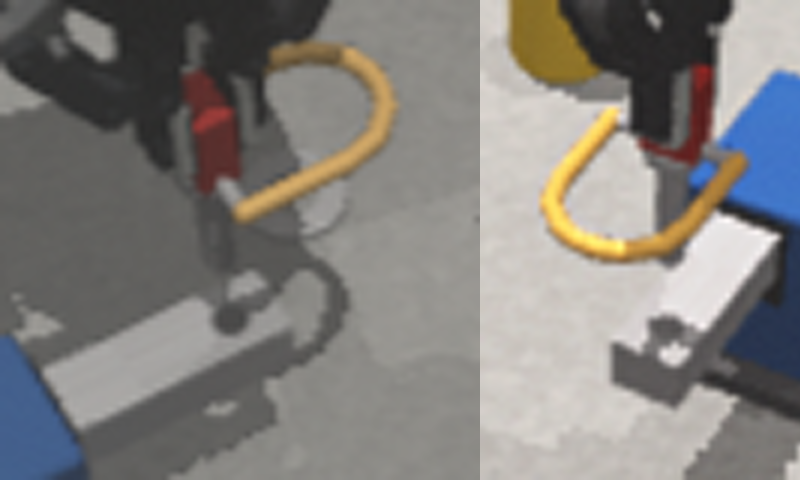

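View pics/w4c.png

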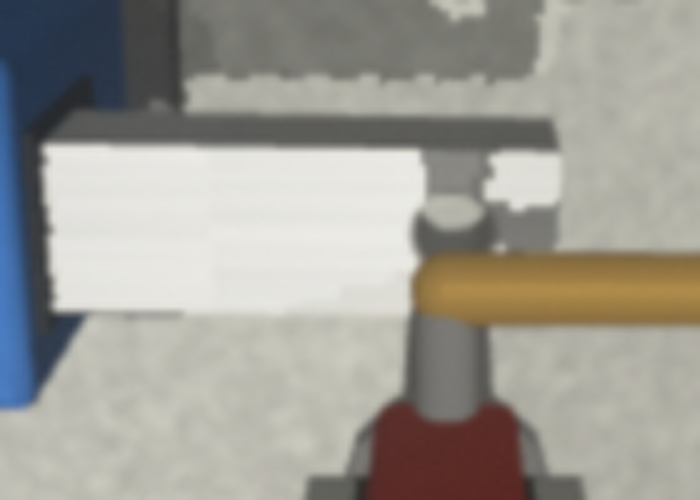

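Run:
```python
from look import *
r=lambda p:np.round(p,1).tolist()
w=load("w4");print("hole w4",r(onz(w,281,206,95)),r(onz(w,190+455/5,160+228/5,95)))
W=lambda x,y:r(onz(w,190+x/5,160+y/5,95))
print("tongue w4",W(560,150),W(48,145),W(52,310))
s=load("s4");print("hole side",r(onz(s,270+190/6,120+338/6,95)),"pinend z131",r(onz(s,270+188/6,120+262/6,131)))
S=lambda x,y:r(onz(s,270+(x-480)/6,120+y/6,95))
print("tongue front corners side",S(613,345),S(688,372))
w0=vision.camera_info("side");im=cv2.imread("pics/side0.png");crop(im,280,130,360,210,7,"s0c.png")
```

```text
hole w4 [523.3, -85.6, 95.0] [522.9, -85.6, 95.0]
tongue w4 [511.7, -66.0, 95.0] [498.6, -151.7, 95.0] [528.0, -157.8, 95.0]
hole side [518.5, -77.7, 95.0] pinend z131 [522.0, -82.0, 131.0]
tongue front corners side [538.2, -66.0, 95.0] [505.7, -62.5, 95.0]
```

View pics/s0c.png

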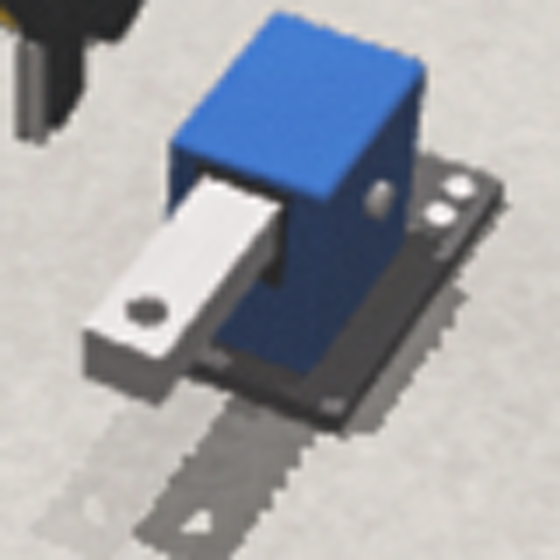

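Four hole estimates: (524,-86), (524.5,-85.4), (523.3,-85.6), and the clean side picture within about 2 mm. The pin is above it, so I lower to just short of the expected contact (TCP z≈162).

>>> arm_command:
  deltas: "0 0 0 0 0 -1 0; 0 0 0 0 0 -2 0; 0 0 0 0 0 -2.8 0; 0 0 0 0 0 -3.2 0; 0 0 0 0 0 -3.2 0"

```text
t: 5.6
eef_pos: [523.9, -86.5, 166.0]
orientation: [-0.0, 0.755, 0.656, -0.0]
wrist_force: [-0.4, 0.3, -1.4]
finger_gap: 15.2
```

>>> arm_command:
  deltas: "0 0 0 0 0 -0.2 0; 0 0 0 0 0 -0.4 0; 0 0 0 0 0 -0.6 0; 0 0 0 0 0 -0.6 0"

```text
t: 6.1
eef_pos: [523.9, -86.5, 160.1]
orientation: [-0.0, 0.755, 0.656, -0.0]
wrist_force: [0.3, -0.4, -2.1]
finger_gap: 15.3
```

```bash
python3 look.py side s5;python3 look.py scene c5;python3 - <<'E'
from h import *
a=cv2.resize(cv2.imread("pics/c5.png")[175:255,210:290],None,fx=5,fy=5,interpolation=2)
b=cv2.resize(cv2.imread("pics/s5.png")[120:200,270:350],None,fx=5,fy=5,interpolation=2)
cv2.imwrite("pics/m5.png",np.hstack([a,b]))
E
```

```text
s5 6.1 [523.9 -86.5 160.1] [-0.     0.755  0.656 -0.   ] [ 0.3 -0.4 -2.1] 15.3
c5 6.15 [524.  -86.5 160.3] [ 0.     0.755  0.656 -0.   ] [ 0.1 -0.5 -1.9] 15.0
```

View pics/m5.png

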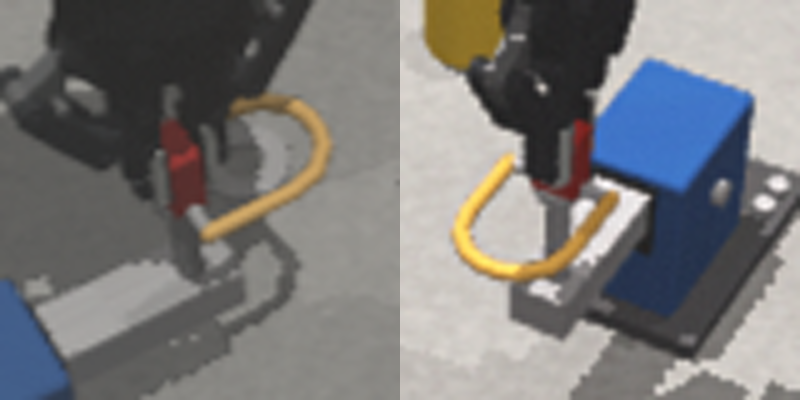

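Neither view shows contact yet, and the force is only the pin's weight. I continue gently.

>>> arm_command:
  deltas: "0 0 0 0 0 -0.15 0; 0 0 0 0 0 -0.3 0; 0 0 0 0 0 -0.4 0; 0 0 0 0 0 -0.4 0"

```text
t: 6.7
eef_pos: [523.9, -86.5, 156.2]
orientation: [-0.0, 0.755, 0.656, -0.0]
wrist_force: [0.2, -0.1, -1.8]
finger_gap: 15.3
```

>>> arm_command:
  deltas: "0 0 0 0 0 -0.2 0; 0 0 0 0 0 -0.4 0; 0 0 0 0 0 -0.6 0; 0 0 0 0 0 -0.6 0"

```text
t: 7.2
eef_pos: [523.9, -86.5, 150.1]
orientation: [-0.0, 0.755, 0.656, -0.0]
wrist_force: [-0.8, -0.5, -1.6]
finger_gap: 15.0
```

No resistance 12 mm below the tongue top, so the pin has dropped into the hole. I go on down, checking.

>>> arm_command:
  deltas: "0 0 0 0 0 -0.4 0; 0 0 0 0 0 -0.8 0; 0 0 0 0 0 -1.2 0; 0 0 0 0 0 -1.2 0"

```text
t: 7.7
eef_pos: [523.8, -86.5, 137.8]
orientation: [-0.0, 0.755, 0.656, -0.0]
wrist_force: [-0.3, 0.3, -1.9]
finger_gap: 14.9
```

```bash
python3 look.py side s6;python3 look.py scene c6;python3 - <<'E'
from h import *
a=cv2.resize(cv2.imread("pics/c6.png")[175:255,210:290],None,fx=5,fy=5,interpolation=2)
b=cv2.resize(cv2.imread("pics/s6.png")[120:200,270:350],None,fx=5,fy=5,interpolation=2)
cv2.imwrite("pics/m6.png",np.hstack([a,b]))
E
```

```text
s6 7.7 [523.8 -86.5 137.8] [-0.     0.755  0.656 -0.   ] [-0.3  0.3 -1.9] 14.9
c6 7.75 [523.9 -86.5 138.1] [-0.     0.755  0.656 -0.   ] [ 0.   0.3 -1.6] 15.0
```

View pics/m6.png

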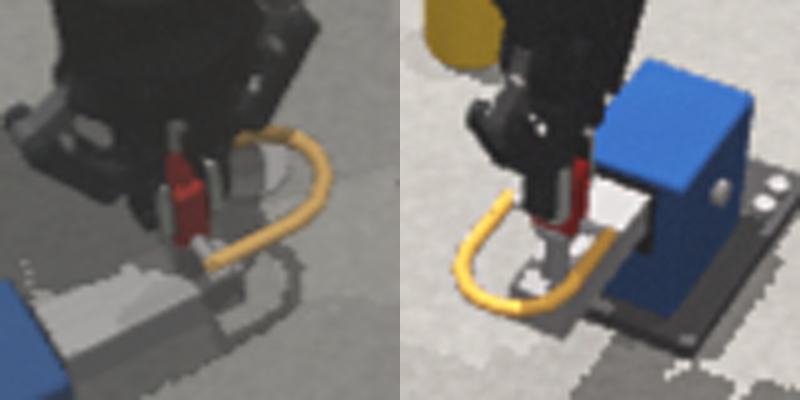

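The pin is in the hole, with the collar still above it. I continue down to collar contact (TCP ≈ 110).

>>> arm_command:
  deltas: "0 0 0 0 0 -0.5 0; 0 0 0 0 0 -1 0; 0 0 0 0 0 -1.5 0; 0 0 0 0 0 -2 0; 0 0 0 0 0 -2 0"

```text
t: 8.43
eef_pos: [523.8, -86.5, 117.8]
orientation: [-0.0, 0.755, 0.656, -0.0]
wrist_force: [-0.2, -0.4, -1.5]
finger_gap: 15.3
```

>>> arm_command:
  deltas: "0 0 0 0 0 -0.2 0; 0 0 0 0 0 -0.4 0; 0 0 0 0 0 -0.5 0; 0 0 0 0 0 -0.5 0"

```text
t: 8.93
eef_pos: [524.0, -86.5, 113.2]
orientation: [0.0, 0.755, 0.656, -0.0]
wrist_force: [0.3, 0.3, -1.7]
finger_gap: 15.0
```

>>> arm_command:
  deltas: "0 0 0 0 0 -0.1 0; 0 0 0 0 0 -0.2 0; 0 0 0 0 0 -0.3 0; 0 0 0 0 0 -0.3 0"

```text
t: 9.43
eef_pos: [524.0, -86.5, 110.4]
orientation: [0.0, 0.755, 0.656, 0.0]
wrist_force: [-1.7, 1.9, 1.8]
finger_gap: 15.0
```

The collar touches at 110.4 as predicted (+3.5 N). I release and rise.

>>> arm_command:
  deltas: "0 0 0 0 0 0 0.1; 0 0 0 0 0 0 0.3; 0 0 0 0 0 0 0.5; 0 0 0 0 0 0 0.5; 0 0 0 0 0 0 0.5"

```text
t: 10.05
eef_pos: [524.0, -86.5, 110.3]
orientation: [0.0, 0.755, 0.656, -0.0]
wrist_force: [0.3, -0.5, -0.1]
finger_gap: 42.7
```

>>> arm_command:
  deltas: "0 0 0 0 0 2 0.5; 0 0 0 0 0 5 0.5; 0 0 0 0 1 9 0.4; 0 0 0 0 2 11 0.2; 0 0 0 0 3 11 0"

```text
t: 10.68
eef_pos: [524.5, -56.3, 221.5]
orientation: [0.001, 0.755, 0.656, 0.001]
wrist_force: [0.4, -1.0, -1.5]
finger_gap: 0.8
```

```bash
python3 look.py wrist w7; python3 look.py side s7;python3 look.py scene c7;python3 - <<'E'
from h import *
a=cv2.resize(cv2.imread("pics/c7.png")[175:255,210:290],None,fx=5,fy=5,interpolation=2)
b=cv2.resize(cv2.imread("pics/s7.png")[120:200,270:350],None,fx=5,fy=5,interpolation=2)
cv2.imwrite("pics/m7.png",np.hstack([a,b]))
E
```

```text
w7 10.68 [524.5 -56.3 221.5] [0.001 0.755 0.656 0.001] [ 0.4 -1.  -1.5] 0.8
s7 10.72 [524.  -55.2 220.2] [0.    0.755 0.656 0.   ] [-0.4  0.9 -1.1] 0.1
c7 10.78 [523.7 -55.7 219.4] [-0.     0.755  0.656 -0.   ] [-0.1 -0.9 -0.8] -0.2
```

View pics/m7.png

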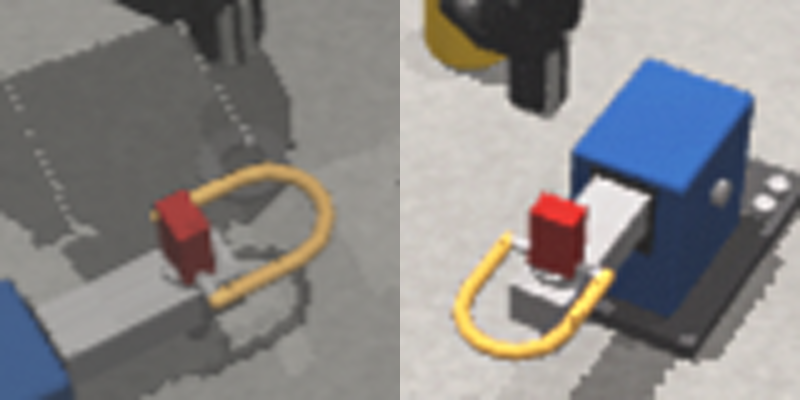

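View pics/w7.png

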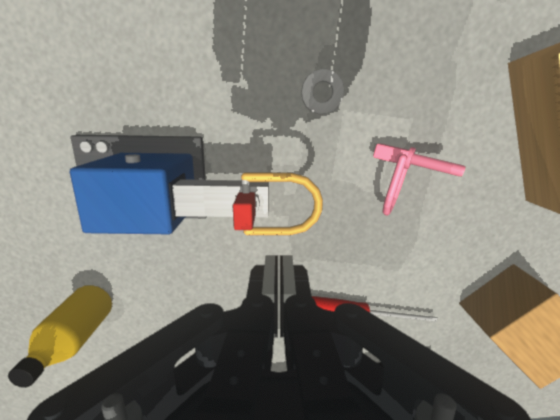

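The pin is seated with its collar down and the ring open along the tongue (wrist view: head (244,210), bow (318,204)). Next I measure the bow and axis.

Run:
```python
from look import *
r=lambda p:np.round(p,1).tolist()
for n in("w7","s7","c7"):
    ci=load(n);im=cv2.imread(f"pics/{n}.png");h=cv2.cvtColor(im,40)
    m=cv2.inRange(h,(15,110,90),(28,255,255)); p=proj(ci,[529,-50,102])
    M=np.zeros_like(m);x,y=map(int,p);M[max(0,y-50):y+50,x-70:x+70]=255;m&=M
    P=np.array([onz(ci,b,a,102)[:2] for a,b in zip(*np.nonzero(m))])
    u=np.array([.139,.990]);v=np.array([.990,-.139]);q=P-[524,-86]
    U=q@u;V=q@v
    k=U<40
    A=V[(V>0)&(U>10)&(U<40)];B=V[(V<0)&(U>10)&(U<40)]
    far=U>U.max()-8
    la=np.polyfit(U[(V>0)&(U>5)&(U<40)],A if False else V[(V>0)&(U>5)&(U<40)],1);lb=np.polyfit(U[(V<0)&(U>5)&(U<40)],V[(V<0)&(U>5)&(U<40)],1)
    print(n,"U",U.min().round(1),U.max().round(1),"leg V",A.mean().round(1),B.mean().round(1),"slopes",la[0].round(3),lb[0].round(3),"bow V",V[far].mean().round(1))
w=load("w7");im=cv2.imread("pics/w7.png");h=cv2.cvtColor(im,40)
m=cv2.inRange(h,(0,170,60),(6,255,255));m[:180]=0;m[235:]=0;m[:,:225]=0;m[:,265:]=0
y,x=np.nonzero(m);print(x.min(),x.max(),y.min(),y.max(),r(onz(w,244.5,(y.max()+y.min())/2+0,125)))
```

```text
w7 U -4.8 67.3 leg V 26.6 -25.7 slopes -0.004 -0.007 bow V 0.3
s7 U -121.5 69.1 leg V 26.2 -25.4 slopes 0.001 0.026 bow V -1.6
c7 U -3.0 67.6 leg V 24.4 -27.3 slopes 0.003 0.052 bow V -2.5
234 251 204 229 [527.0, -87.3, 125.0]
```

All three views agree: the ring is aligned with the tongue line and the bow is about 66 mm out. I move the shut fingers above the bow.

>>> arm_command:
  deltas: "0 0 0 0.9 3.5 -2 0; 0 0 0 0.9 3.5 -5 0; 0 0 0 0.9 3.5 -8 0; 0 0 0 0.9 3.5 -10.2 0; 0 0 0 0.9 3.5 -10.2 0"

```text
t: 11.45
eef_pos: [531.7, -21.6, 116.0]
orientation: [-0.002, 0.755, 0.656, -0.001]
wrist_force: [-0.9, -0.9, 1.1]
finger_gap: 0.0
```

```bash
python3 look.py side s8;python3 look.py scene c8;python3 - <<'E'
from h import *
a=cv2.resize(cv2.imread("pics/c8.png")[165:245,210:290],None,fx=5,fy=5,interpolation=2)
b=cv2.resize(cv2.imread("pics/s8.png")[120:200,270:350],None,fx=5,fy=5,interpolation=2)
cv2.imwrite("pics/m8.png",np.hstack([a,b]))
u=np.array([.139,.990])
s=ctrl.sense();print(s["eef_pos"])
for d in (0,8,16,24,32,40,46,52,60):
    t=np.radians(d);U=66*np.cos(t)+4*np.sin(t);z=102-66*np.sin(t)+4*np.cos(t)
    p=np.array([524,-86.5])+U*u; D=(np.append(p,z)-[533.1,-21.2,118])/10
    print(d,np.round(D,2),"rot",np.round(t*np.array([-.99,.139]),3))
E
```

```text
s8 11.45 [531.7 -21.6 116. ] [-0.002  0.755  0.656 -0.001] [-0.9 -0.9  1.1] 0.0
c8 11.5 [532.5 -21.7 117.5] [-0.001  0.755  0.656 -0.001] [-0.3  0.7  1.1] 0.5
[533.00575735 -21.76169603 118.44408559]
0 [ 0.01  0.   -1.2 ] rot [-0.  0.]
8 [ 0.01 -0.   -2.12] rot [-0.138  0.019]
16 [-0.01 -0.14 -3.03] rot [-0.276  0.039]
24 [-0.05 -0.4  -3.92] rot [-0.415  0.058]
32 [-0.1  -0.78 -4.76] rot [-0.553  0.078]
40 [-0.17 -1.27 -5.54] rot [-0.691  0.097]
46 [-0.23 -1.71 -6.07] rot [-0.795  0.112]
52 [-0.3  -2.2  -6.55] rot [-0.898  0.126]
60 [-0.4  -2.92 -7.12] rot [-1.037  0.146]
```

View pics/m8.png

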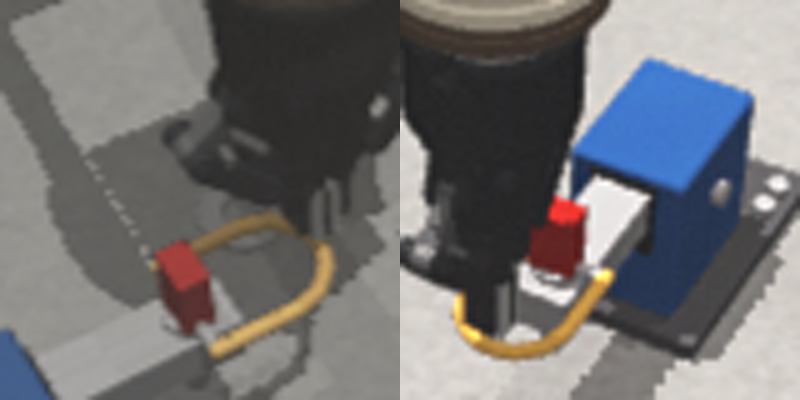

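The fingertips hang just above the bow. I follow the arc, tilting along it, in small steps with force checks.

>>> arm_command:
  deltas: "0 0 0 0 0 -0.6 0; 0 0 0 0 0 -1.1 0; -0.07 0.01 0 0 0 -1.6 0; -0.14 0.02 0 0 0 -2.1 0; -0.14 0.02 0 0 0 -2.1 0"

```text
t: 12.18
eef_pos: [533.0, -20.7, 97.1]
orientation: [0.046, 0.753, 0.655, -0.053]
wrist_force: [-0.6, 0.4, 3.5]
finger_gap: 0.2
```

>>> arm_command:
  deltas: "-0.07 0.01 0 0 -0.1 -0.45 0; -0.14 0.02 0 0 -0.15 -0.9 0; -0.21 0.03 0 0 -0.25 -1.35 0; -0.28 0.04 0 -0.05 -0.4 -1.8 0; -0.28 0.04 0 -0.05 -0.4 -1.8 0"

```text
t: 12.8
eef_pos: [532.2, -25.1, 78.7]
orientation: [0.137, 0.738, 0.641, -0.159]
wrist_force: [-0.3, 0.6, 1.4]
finger_gap: 0.2
```

```bash
python3 look.py side s9;python3 look.py scene c9;python3 - <<'E'
from h import *
a=cv2.resize(cv2.imread("pics/c9.png")[165:245,210:290],None,fx=5,fy=5,interpolation=2)
b=cv2.resize(cv2.imread("pics/s9.png")[120:200,270:350],None,fx=5,fy=5,interpolation=2)
cv2.imwrite("pics/m9.png",np.hstack([a,b]))
E
```

```text
s9 12.8 [532.2 -25.1  78.7] [ 0.137  0.738  0.641 -0.159] [-0.3  0.6  1.4] 0.2
c9 12.85 [532.4 -25.2  79.1] [ 0.137  0.738  0.641 -0.159] [-0.2  0.7  1.1] -0.2
```

View pics/m9.png

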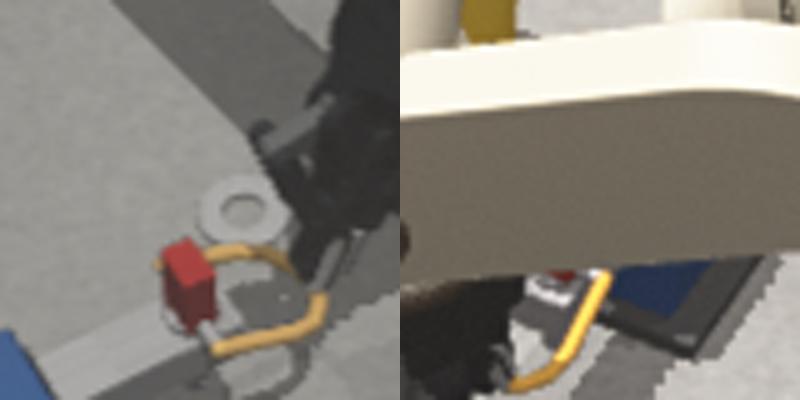

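The ring is following, about 24° down with 1–3 N. I continue.

>>> arm_command:
  deltas: "-0.07 0.01 0 0 -0.2 -0.4 0; -0.14 0.02 0 -0.05 -0.4 -0.85 0; -0.21 0.03 0 -0.1 -0.65 -1.25 0; -0.28 0.04 0 -0.1 -0.9 -1.6 0; -0.28 0.04 0 -0.1 -0.9 -1.6 0"

```text
t: 13.52
eef_pos: [531.1, -34.5, 62.5]
orientation: [0.226, 0.708, 0.615, -0.262]
wrist_force: [0.2, -0.7, 0.6]
finger_gap: -0.4
```

>>> arm_command:
  deltas: "-0.05 0.01 0 -0.05 -0.2 -0.3 0; -0.1 0.01 0 -0.05 -0.45 -0.55 0; -0.15 0.02 0 -0.1 -0.7 -0.8 0; -0.2 0.03 0 -0.15 -0.95 -1.0 0; -0.2 0.03 0 -0.15 -0.95 -1.0 0"

```text
t: 14.15
eef_pos: [529.7, -44.0, 52.5]
orientation: [0.287, 0.678, 0.589, -0.333]
wrist_force: [-0.2, 0.1, -0.9]
finger_gap: -0.3
```

```bash
python3 look.py wrist w10;python3 look.py side s10;python3 look.py scene c10;python3 - <<'E'
from h import *
print(np.round(ctrl.sense()["joint_pos"],2))
a=cv2.resize(cv2.imread("pics/c10.png")[165:245,210:290],None,fx=5,fy=5,interpolation=2)
b=cv2.resize(cv2.imread("pics/s10.png")[120:200,270:350],None,fx=5,fy=5,interpolation=2)
cv2.imwrite("pics/m10.png",np.hstack([a,b]))
E
```

```text
w10 14.15 [529.7 -44.   52.5] [ 0.287  0.678  0.589 -0.333] [-0.2  0.1 -0.9] -0.3
s10 14.2 [529.9 -43.9  52.8] [ 0.287  0.678  0.589 -0.333] [-0.1 -1.   0.4] 0.1
c10 14.25 [530.  -43.9  53.2] [ 0.287  0.678  0.589 -0.332] [ 0.9 -0.3  0.5] -0.0
[ 0.22  0.48  1.67 -0.83  1.47 -0.9 ]
```

View pics/m10.png

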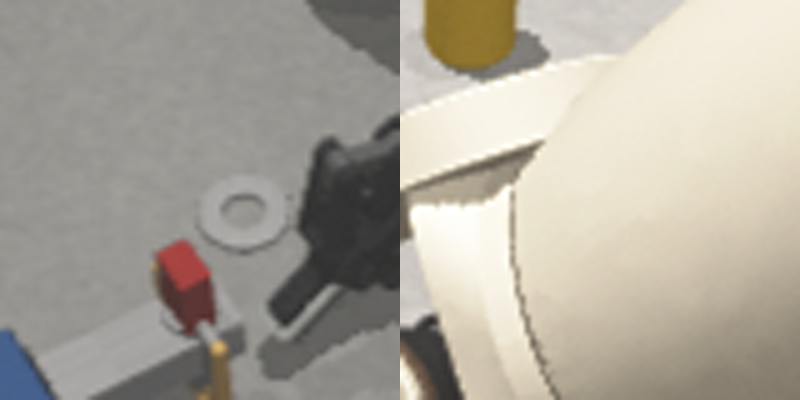

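View pics/w10.png

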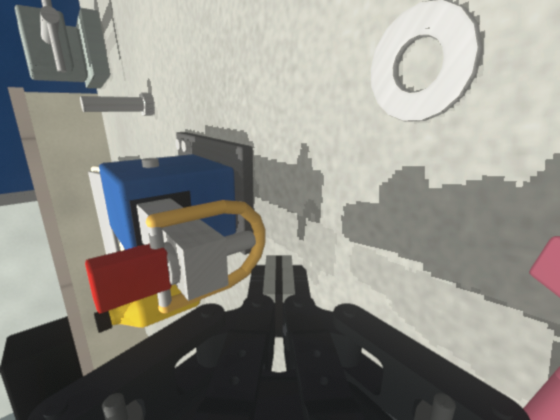

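The ring has snapped shut (scene: it hangs vertically; wrist: its bow is under the tongue). I back away outwards and upwards.

>>> arm_command:
  deltas: "0 0 0 0.3 2 2 0; 0 0 0 0.6 5 4.5 0; 0.1 0 0 0.9 8 8 0; 0.25 -0.03 0 0.9 10 12 0; 0.4 -0.05 0 0.9 11 14 0"

```text
t: 14.92
eef_pos: [539.6, 67.5, 196.2]
orientation: [0.161, 0.73, 0.637, -0.188]
wrist_force: [-0.4, -0.7, -0.8]
finger_gap: 0.1
```

>>> arm_command:
  deltas: "0.15 -0.02 0 0 1 1 0; 0.3 -0.04 0 0 3 1 0; 0.45 -0.06 0 0 6 1 0; 0.5 -0.07 0 0 10 1 0; 0.5 -0.07 0 0 10 1 0"

```text
t: 15.55
eef_pos: [538.9, 166.9, 204.0]
orientation: [-0.002, 0.753, 0.658, -0.002]
wrist_force: [-0.4, -0.1, -0.1]
finger_gap: -0.1
```

```bash
python3 look.py wrist w11;python3 look.py side s11;python3 look.py scene c11;python3 - <<'E'
from h import *
a=cv2.resize(cv2.imread("pics/c11.png")[175:255,210:290],None,fx=5,fy=5,interpolation=2)
b=cv2.resize(cv2.imread("pics/s11.png")[120:200,270:350],None,fx=5,fy=5,interpolation=2)
cv2.imwrite("pics/m11.png",np.hstack([a,b]))
E
```

```text
w11 15.55 [538.9 166.9 204. ] [-0.002  0.753  0.658 -0.002] [-0.4 -0.1 -0.1] -0.1
s11 15.6 [538.9 166.1 203.8] [-0.002  0.753  0.658 -0.003] [ 0.3 -0.5  0.1] 0.1
c11 15.65 [538.9 165.7 203.6] [-0.002  0.753  0.658 -0.003] [ 0.6  0.8 -1.3] -0.2
```

View pics/m11.png

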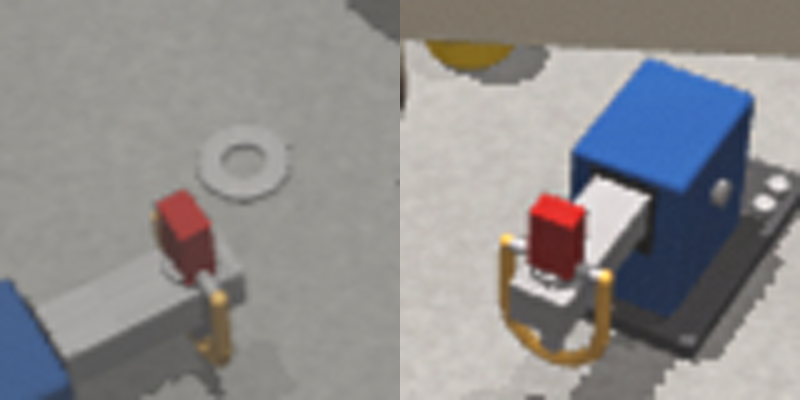

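View pics/s11.png

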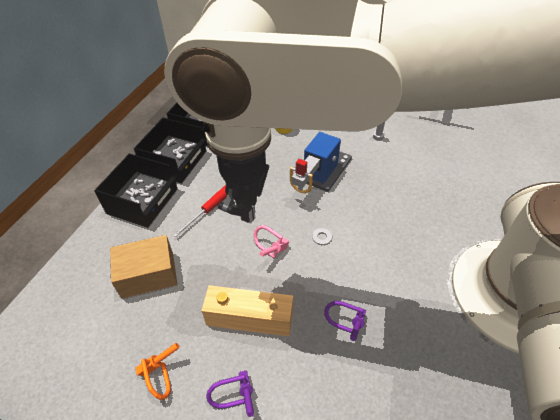

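The pin is upright with its collar on the tongue. The ring hangs shut below (side: hinge (301,170), bow about (302,191)), the bystanders are undisturbed and the arm is clear. I hand in.

```bash
python3 -c "
from plant import ctrl
s=ctrl.sense();print(s['t'],s['wrist_force'],abs(s['qvel']).max() if hasattr(s['qvel'],'max') else s['qvel'])
print(ctrl.sign_off())"
```

```text
15.7 [-0.87154072 -0.15611565 -0.76441214] 0.003409116959560462
the job is handed in; nothing more can be done
None
```

The red-headed linchpin is down through the tongue's hole with its collar seated, and the ring is snapped shut under the pin's end. I handed the job in at about 15.7 s; no verdict was reported.

- **Pin:** I found the hole by camera about 71 mm out from the block, and the pin went in on the first try. I felt no resistance until the collar touched at the expected height, with about 3.5 N.
- **Ring:** It pointed along the tongue to within about 2–3° by camera. I pushed it down along its arc with shut fingers. The wrist force was at most 3.5 N at the checks, and the ring then snapped shut by itself.
- **Last checks:** The side and scene pictures show the pin upright, the ring hanging round the tongue with its bow below, and the clevis pin, washer and other visible things unmoved. The arm was clear of everything and still. The hex bolt and oil can were not fully in view in the last picture I looked at.
- **Disagreement:** One side-camera reading of the hole, taken with the pin's shadow across it, was off by about 9–10 mm, so I discarded it. The other views agreed within about 2 mm.
- **Light touch when gripping:** The fingertips pressed with about 7 N on the pin's hinge or collar in the stand, well below the limits.

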